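# Fetch the V-block from behind the tins

## Robot

A 6-joint arm with a two-finger parallel gripper is mounted at the origin on the work surface. World frame = base frame: x ahead of the robot, y to its left, z up, the work surface at z = 0. Lengths are in m, angles in degrees, forces in N, time in s.
With the tool pointing down it reaches from about 0.325 to 0.85 m from the base axis. Payload 15.5 kg.
Tool frame: the origin (TCP) lies midway between the tips of the shut fingers; the grasp point (between the pads) lies 19 mm behind it; z points along the fingers, y is the line along which they close (so a half turn about z gives the same grasp; the last joint's range is limited). The gripper opens to 91 mm and grips with 3 to 60 N. Pads are 32 mm wide; open, the fingers measure 118 mm over their backs; the gripper's body (76 mm by 178 mm) begins 60 mm behind the grasp point.
Start: joints at [70.331, 28.281, 77.091, -0, 74.628, -5.472], TCP at [0.153, 0.606, 0.214] pointing down, gripper open.
Joint ranges: [-166.48, 166.48], [-47.26, 123.95], [12.59, 153.08], [-70.14, 250.14], [6.76, 159.57], [-176.63, 176.63]. Speed limits (degrees/s): [108.29, 108.29, 147.25, 172.46, 172.46, 172.46].

## Interface

Orientations are given as a 3x3 rotation matrix whose columns are the frame's x, y, z axes.
In Python, from bench import ctrl gives the robot as it stands. The module is installed in compiled form; this text tells all that it offers. Calls block until the motion is done:
- ctrl.goto(position, orientation): joint-space move of the TCP to a pose.
- ctrl.move_l(position, vel=0.15, ori=None, contact_N=None): straight line of the TCP; ori=None keeps the orientation; vel is the mean speed in m/s. With contact_N (N) it stops when the force on the tool has changed by that much, and returns True; else False.
- ctrl.movej(angles): joint-space move.
- ctrl.command_gripper(opening): opening from 0.0 (shut) to 1.0 (fully open); the grip force is fixed at half the most; returns when the fingers have stopped.
- ctrl.sleep(seconds).
- ctrl.ik(position, orientation): joint angles nearest the present ones, or None.
- ctrl.read_camera(name): name is "scene" or "top"; returns the picture (384x512x3 uint8, blue, green, red); there is no depth.
- ctrl.camera_params(name): a dict with "fx", "fy", "cx", "cy" (pixels), "D" ([k1, k2, p1, p2, k3] as OpenCV has them; the pictures are not rectified), "pose" (4x4, takes a point from camera to world coordinates). Camera axes: x right, y up, looking along -z (the intrinsics and any distortion apply to the point x, -y, -z); pixel columns grow to the right and rows downward; lengths in m; the calibration is good to about 2 mm. A picture is of the moment at which its call begins. camera_params takes no time and is no camera call.
A pose or a line that the arm cannot do raises ctrl.MotionError and nothing moves.
- ctrl.sign_off(): hands the job in; it is judged then, once.
Readings, each from a call of its own:
- ctrl.current_t(): time.
- ctrl.current_q(): joint angles.
- ctrl.current_dq(): joint speeds.
- ctrl.current_effort(): joint torques, N m.
- ctrl.current_tool_pos(): TCP position.
- ctrl.current_eef_rot(): TCP orientation.
- ctrl.current_contact_force(): force on the tool from outside, world axes, zero at the start.
- ctrl.current_wrist_torque(): the same for the moment, N m.
- ctrl.current_grip_width(): opening from 0.0 (shut) to 1.0 (fully open).
- ctrl.current_grasp_force(): force on a finger pad.
Only numpy, scipy, OpenCV 4.12 (cv2) and the standard library are available. Lean on these libraries where they do the work, as an engineer would, in place of code of your own. Each camera call takes 0.05 s, during which the arm holds its last target. There are 200 camera calls.

## Task

The steel V-block stands at the back of the tool rack, hemmed in by a round can, a square tin and a bottle: stand all three upright in the plywood side tray, then lift out the V-block and set it down gently, not dropped, groove up on the middle of the marking-out plate, with its groove running along the plate's longer side. Then put the can, the tin and the bottle back in the rack, each upright on the very spot where it stood at the start. Do not tip anything over and leave the hammer, the mug and the flange alone.

Things in the scene. Friction and masses are not known exactly. Their poses are not given: they have to be found in the camera images.
- can: Round bare-metal can, 46 mm diameter, 120 mm tall, with a flat dark disc on its lid, about 0.35 kg. Origin: centre of its underside; z up its axis. Starts on one of the rack's three round pads (which one varies).
- tin: Square-shouldered bare-metal tin, 46 mm (its x) by 40 mm (its y) by 118 mm tall, with a small dark screw cap (16 mm diameter, 5 mm high, 10 mm off centre to its +x) on top, about 0.35 kg. Origin: centre of its underside; z up. Starts on one of the rack's three round pads (which one varies).
- bottle: Grey plastic bottle, 124 mm tall, about 0.25 kg: round body 46 mm diameter up to 72 mm, a shoulder that narrows up to 84 mm, then a straight black cap 28 mm diameter from 84 mm to 124 mm (a good place to grip it). Origin: centre of its underside; z up its axis. Starts on one of the rack's three round pads (which one varies).
- vblock: Steel V-block, 50 mm long (its x, the direction of the groove), 40 mm wide (its y), 36 mm high, V groove open on top along its whole length, flat sides, about 0.42 kg. Origin: centre of its underside; z up. Starts in the rack between the pads and the back panel, about 5 mm or less from the rack's origin.
- rack: Grey steel tool rack, fixed: floor 6 mm thick, x from -97 to +53 mm, 200 mm wide (y); back panel 50 mm high, front face at x = +49 mm; no other walls. Origin: on the table under the V-block's place; x points to the back panel. Three black pads, 54 mm across, flush with the floor, at (x, y) = (-58, 0), (0, 58), (0, -58) mm; things start within 4 mm of a pad's centre, 6 mm above the table.
- tray: Plywood side tray, fixed: 190 mm (its x) by 230 mm (its y) outside, walls 6 mm thick and 16 mm high, floor top 6 mm above the table. Origin: centre of its underside, at table height. It lies to the left or to the right of the rack.
- plate: Steel marking-out plate, fixed: 130 mm (its x, the longer side) by 95 mm (its y), 12 mm thick, a cross scribed through its middle. Origin: centre of its underside, at table height. It lies on the other side of the rack from the tray.
- hammer: Hand hammer lying on the table beyond the rack, across the view; not to be touched. Origin near its middle, x along its handle towards the head.
- mug: White ceramic mug, 76 mm diameter, 90 mm tall, with a handle, at the far right; not to be touched. Origin: centre of its underside.
- flange: Dark steel flange ring, 90 mm outside and 44 mm inside diameter, 22 mm high, lying flat at the far left; not to be touched. Origin: centre of its underside.
There are look-alikes about, which are no part of the job. Several things have the shape of the vblock; the one meant has the colours described above.

How it is judged (in metres and radians):
On the way, in this order (a step that is already met when the one before it is completed fails the run):
1. can, tin and bottle all stand in the side tray while the V-block is still in its place (moved less than 20 mm) (x of can in the frame of tray between -0.095 and 0.095 m and y of can in the frame of tray between -0.115 and 0.115 m and z of each of can, tin, bottle in the frame of tray below 0.015 m and angle between each of can, tin, bottle's own z axis and vertical below 0.15 rad and linear speed of each of can, tin, bottle below 0.03 m/s and x of tin in the frame of tray between -0.095 and 0.095 m and y of tin in the frame of tray between -0.115 and 0.115 m and x of bottle in the frame of tray between -0.095 and 0.095 m and y of bottle in the frame of tray between -0.115 and 0.115 m and distance of vblock from where it was at the start of the episode below 0.02 m), for 0.2 s.
2. the V-block is set on the middle of the plate, released, while the other three still stand in the tray (horizontal distance between vblock and plate below 0.012 m and z of vblock in the frame of plate between 0.008 and 0.017 m and angle between vblock's own z axis and vertical below 0.1 rad and angle between the x axis of vblock and the x axis of plate, either way round below 0.2 rad and linear speed of each of vblock, can, tin, bottle below 0.03 m/s and contact force between vblock and the fingers below 0.1 N and x of can in the frame of tray between -0.095 and 0.095 m and y of can in the frame of tray between -0.115 and 0.115 m and z of each of can, tin, bottle in the frame of tray below 0.015 m and angle between each of can, tin, bottle's own z axis and vertical below 0.15 rad and x of tin in the frame of tray between -0.095 and 0.095 m and y of tin in the frame of tray between -0.115 and 0.115 m and x of bottle in the frame of tray between -0.095 and 0.095 m and y of bottle in the frame of tray between -0.115 and 0.115 m), for 0.2 s.
At the end, for the whole second after the job is handed in: V-block at rest, groove up, on the plate within 12 mm of its middle, groove within 0.2 rad of the plate's longer side; can, tin and bottle upright and at rest in the rack, each within 15 mm of where it stood at the start (horizontal distance between vblock and plate below 0.012 m and z of vblock in the frame of plate between 0.008 and 0.017 m and angle between each of vblock, can, tin, bottle's own z axis and vertical below 0.1 rad and angle between the x axis of vblock and the x axis of plate, either way round below 0.2 rad and linear speed of each of vblock, can, tin, bottle below 0.03 m/s and contact force between vblock and the fingers below 0.1 N and distance of each of can, tin, bottle from where it was at the start of the episode below 0.015 m); the robot touches nothing.
It fails at once if the can, tin, bottle or V-block tipped over (by more than 0.6 rad) (angle between any of can, tin, bottle, vblock's own z axis and vertical above 0.6 rad).
It fails at once if the V-block dropped onto the plate (it comes down faster than 0.45 m/s within 25 mm of the plate's top) (horizontal distance between vblock and plate below 0.07 m and z of vblock in the frame of plate below 0.037 m and linear speed of vblock above 0.45 m/s).
It fails at once if the hammer, mug or flange disturbed (moved more than 20 mm) (distance of any of hammer, mug, flange from where it was at the start of the episode above 0.02 m).
It also fails if it takes over 144 s, if anything falls off the work surface, if the arm or the gripper's body presses on something with over 40 N, if the wrist force passes 120 N, or if a joint passes its speed limit or range.

## Working session

There is one attempt and no reset: what is moved stays moved. The work goes in short steps, each a Python script; the robot and the scene stay as the last script left them, time stands still between calls to the robot, and variables do not carry over. Pictures are saved under pics/ and viewed, at most 14 in all, crops included, and the job is handed in when it is done.

```bash
mkdir -p pics; python3 - <<'E'
from bench import ctrl
import cv2,numpy as np
np.set_printoptions(precision=4,suppress=True)
for n in("scene","top"):
    im=ctrl.read_camera(n); cv2.imwrite(f"pics/{n}0.png",im)
    p=ctrl.camera_params(n); print(n,{k:p[k] for k in p if k!="pose"}); print(np.array(p["pose"]))
print(ctrl.current_eef_rot(), ctrl.current_t())
E
```

```text
scene {'fx': 392.75904660267275, 'fy': 392.75904660267275, 'cx': 256.61020506420033, 'cy': 187.74090315882796, 'D': array([-0.0763,  0.    ,  0.    ,  0.    ,  0.    ])}
[[ 0.3912 -0.7407  0.5462  1.1991]
 [ 0.9202  0.306  -0.244  -0.2605]
 [ 0.0136  0.5981  0.8013  0.8943]
 [ 0.      0.      0.      1.    ]]
top {'fx': 361.2927836809451, 'fy': 361.2927836809451, 'cx': 253.81725419215067, 'cy': 189.29609104904569, 'D': array([-0.0464,  0.    ,  0.    ,  0.    ,  0.    ])}
[[ 0.003   0.9934 -0.1149  0.5012]
 [-0.9999  0.0017 -0.0106 -0.0102]
 [-0.0103  0.115   0.9933  0.8949]
 [ 0.      0.      0.      1.    ]]
[[-0.9695  0.2452 -0.0003]
 [ 0.2452  0.9695 -0.001 ]
 [ 0.0001 -0.0011 -1.    ]] 0.1
```

View pics/top0.png

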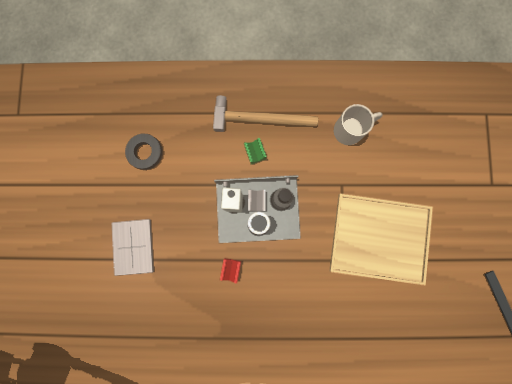

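View pics/scene0.png

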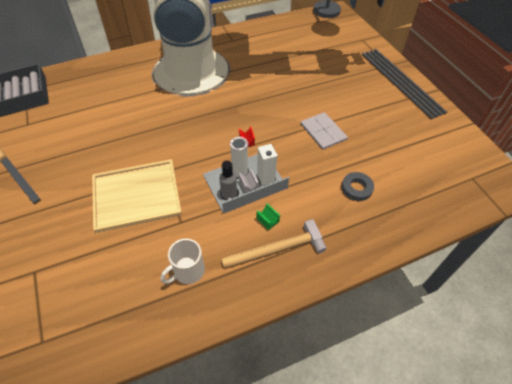

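The top view shows the plate at (132,247), the tray at (382,238) and the rack at (258,210). In the rack, the tin is at (231,200), the can at (259,224), the bottle at (283,199) and the V-block at (258,200). The red and green V-blocks are look-alikes.

```bash
cat > h.py <<'E'
import cv2,numpy as np
from bench import ctrl
np.set_printoptions(precision=4,suppress=True)
def ray(n,uv,z):
    p=ctrl.camera_params(n);K=np.array([[p["fx"],0,p["cx"]],[0,p["fy"],p["cy"]],[0,0,1.]])
    q=cv2.undistortPoints(np.array(uv,float).reshape(-1,1,2),K,np.array(p["D"],float)).reshape(-1,2)
    P=np.array(p["pose"]);d=np.c_[q[:,0],-q[:,1],-np.ones(len(q))]@P[:3,:3].T
    return P[:3,3]+d*((z-P[2,3])/d[:,2])[:,None]
def rect(mask,n,z):
    c=max(cv2.findContours(mask.astype(np.uint8),0,2)[0],key=cv2.contourArea)
    w=ray(n,c.reshape(-1,2),z)[:,:2]
    (cx,cy),(a,b),t=cv2.minAreaRect((w*1000).astype(np.float32))
    return np.array([cx,cy,a,b]),t
E
python3 - <<'E'
from h import *
im=cv2.imread("pics/top0.png")
cv2.imwrite("pics/rack.png",cv2.resize(im[165:255,205:310],None,fx=6.5,fy=6.5,interpolation=cv2.INTER_CUBIC))
hsv=cv2.cvtColor(im,cv2.COLOR_BGR2HSV)
S=hsv[...,1]; 
def m(x0,y0,x1,y1,M):
    o=np.zeros(M.shape,np.uint8);o[y0:y1,x0:x1]=M[y0:y1,x0:x1];return cv2.morphologyEx(o,cv2.MORPH_OPEN,np.ones((3,3)))
low=(S<75).astype(np.uint8)
print("plate",rect(m(100,205,165,290,low),"top",.012))
tray=(hsv[...,2]>175).astype(np.uint8)
print("tray",rect(m(320,185,445,295,tray),"top",.016))
print("rack",rect(m(205,170,312,255,low),"top",.006))
s=cv2.imread("pics/scene0.png")
cv2.imwrite("pics/srack.png",cv2.resize(s[125:215,195:295],None,fx=6.5,fy=6.5,interpolation=cv2.INTER_CUBIC))
E
```

```text
plate (array([461.7365, 296.1882, 129.6483,  97.427 ]), 5.434543609619141)
tray (array([ 480.6425, -332.3539,  273.363 ,  194.5109]), 81.95123291015625)
rack (array([556.5624,  -9.8535, 156.5024, 200.7054]), 3.2634899616241455)
```

View pics/rack.png

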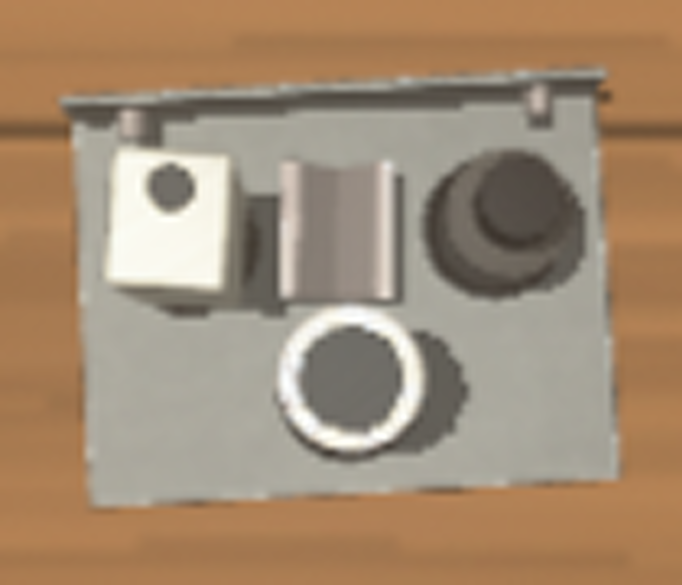

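View pics/srack.png

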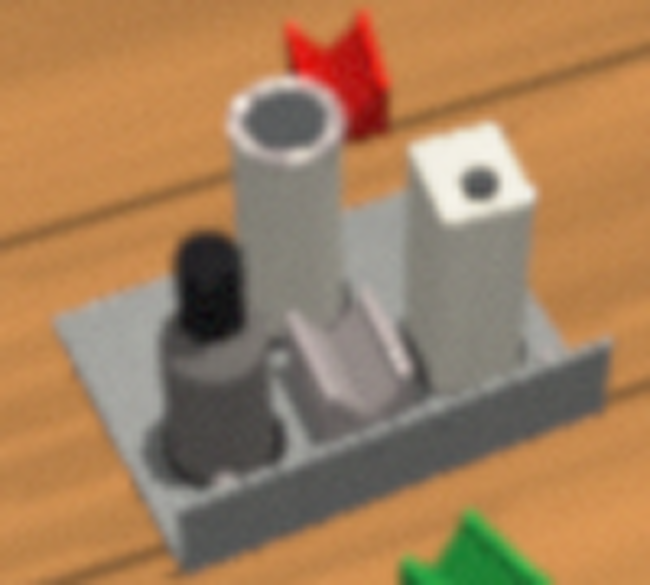

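The crop shows the tin top centred near (167,220), the can lid at (351,380), the bottle cap at (522,197), and the V-block top at (338,229) with its groove running up the picture. The rack's front edge runs from (92,505) to (617,480). Two small studs stick out of the back panel.

```bash
python3 - <<'E'
from h import *
c=lambda l:[((x+.5)/6.5-.5+205,(y+.5)/6.5-.5+165) for x,y in l]
s=lambda l:[((x+.5)/6.5-.5+195,(y+.5)/6.5-.5+125) for x,y in l]
R=lambda l,z:ray("top",c(l),z)[:,:2]
print("tin",R([(112,150),(228,155),(222,292),(107,283),(167,220)],.124))
print("tin cap", R([(170,187)],.129), ray("scene",s([(480,184)]),.129))
print("tin scene",ray("scene",s([(410,150),(497,125),(535,193),(445,225)]),.124).mean(0))
print("can",R([(351,380)],.126),ray("scene",s([(287,120)]),.126))
print("bottle",R([(522,197)],.130),ray("scene",s([(210,252)]),.130))
print("vb",R([(280,160),(395,160),(395,298),(280,298),(338,229)],.042))
print("vb scene",ray("scene",s([(288,315),(365,287),(410,372),(325,410)]),.042))
print("rack front",R([(92,505),(617,480)],.006),"panel",R([(65,100),(605,72)],.056))
print("tray",ray("top",[(341,195),(432,207),(426,283),(332,273)],.016))
print(ray("top",[(132,247)],.012))
# joint yaw check
print(ctrl.current_q())
E
```

```text
tin [[0.5939 0.0668]
 [0.5923 0.0284]
 [0.5469 0.03  ]
 [0.5498 0.0679]
 [0.5706 0.0484]]
tin cap [[0.5811 0.0471]] [[0.5849 0.0454 0.129 ]]
tin scene [0.574  0.0468 0.124 ]
can [[ 0.5182 -0.0124]] [[ 0.5202 -0.0124  0.126 ]]
bottle [[ 0.5779 -0.0682]] [[ 0.578  -0.0674  0.13  ]]
vb [[ 0.6001  0.0135]
 [ 0.6002 -0.0286]
 [ 0.5498 -0.0285]
 [ 0.5497  0.0132]
 [ 0.5749 -0.0078]]
vb scene [[ 0.5523 -0.0266  0.042 ]
 [ 0.5505  0.0098  0.042 ]
 [ 0.6006  0.0096  0.042 ]
 [ 0.6055 -0.031   0.042 ]]
rack front [[ 0.4737  0.0845]
 [ 0.4836 -0.1126]] panel [[ 0.6202  0.0909]
 [ 0.6307 -0.1041]]
tray [[ 0.5893 -0.2141  0.016 ]
 [ 0.56   -0.4378  0.016 ]
 [ 0.3774 -0.4146  0.016 ]
 [ 0.4018 -0.1884  0.016 ]]
[[0.4611 0.2959 0.012 ]]
[70.3298 28.3112 77.1235 -0.0026 74.6264 -5.4736]
```

```bash
cat >> h.py <<'E'
from math import *
def ori(deg):   # pointing down, fingers closing along this world heading
    best=None
    for k in (0,180):
        a=radians(deg+k);y=np.array([cos(a),sin(a),0]);z=np.array([0,0,-1.])
        R=np.c_[np.cross(y,z),y,z]
        if best is None or np.sum(R*ctrl.current_eef_rot())>np.sum(best*ctrl.current_eef_rot()): best=R
    return best
tray_c=np.array([.482,-.3137]);tray_a=radians(-7.4)
slot=lambda y:tray_c+y*np.array([-sin(tray_a),cos(tray_a)])
P=dict(can=((.5188,-.0124),.066,2.9,slot(-.062)),bottle=((.578,-.068),.093,2.9,slot(0)),
       tin=((.572,.0477),.068,-2.,slot(.062)))
UP=.14
def transfer(a,b,z,deg,degb=None,up=UP,zb=None):
    """pick at a with TCP height z, set down at b with TCP height zb"""
    zb=z if zb is None else zb
    ctrl.command_gripper(1.0)
    ctrl.goto([*a,z+up],ori(deg))
    ctrl.move_l([*a,z],vel=.2)
    ctrl.command_gripper(0.0)
    print("width mm",ctrl.current_grip_width()*91,"force",ctrl.current_grasp_force())
    ctrl.move_l([*a,z+up],vel=.2)
    ctrl.goto([*b,zb+up],ori(deg if degb is None else degb))
    ctrl.move_l([*b,zb+.012],vel=.2)
    c=ctrl.move_l([*b,zb-.002],vel=.025,contact_N=5)
    print("touch",c,ctrl.current_tool_pos(),ctrl.current_grip_width()*91)
    ctrl.command_gripper(1.0)
    ctrl.move_l([*b,zb+up],vel=.2)
    print("t",ctrl.current_t())
E
python3 - <<'E'
from h import *
for d in(2.9,-2):
  for n,(a,z,_,b) in P.items():
    for p in(a,b): print(n,ctrl.ik([*p,z],ori(d)))
ctrl.goto([.45,.15,.28],ori(2.9))
a,z,d,b=P["can"];transfer(a,b,z,d)
cv2.imwrite("pics/s1.png",ctrl.read_camera("scene"))
E
```

```text
can [ -7.964   31.5122 101.0173  -0.      47.4704 -10.864 ]
can [-44.0196  36.5079  88.6243  -0.      54.8678 -46.9196]
bottle [-12.5877  32.9748  90.7769  -0.      56.2482 -15.4877]
bottle [-39.0058  32.5346  91.7801  -0.      55.6854 -41.9058]
tin [-1.1931 34.4992 93.0591 -0.     52.4417 -4.0931]
tin [-33.4455  33.1541  96.3712  -0.      50.4747 -36.3455]
can [ -7.964   31.5122 101.0173  -0.      47.4704  -5.964 ]
can [-44.0196  36.5079  88.6243  -0.      54.8678 -42.0196]
bottle [-12.5877  32.9748  90.7769  -0.      56.2482 -10.5877]
bottle [-39.0058  32.5346  91.7801  -0.      55.6854 -37.0058]
tin [-1.1931 34.4992 93.0591 -0.     52.4417  0.8069]
tin [-33.4455  33.1541  96.3712  -0.      50.4747 -31.4455]
width mm 45.02077190509298 force 29.979303181171417
touch True [ 0.4743 -0.3753  0.0658] 44.53630184089533
t 9.8917
```

View pics/s1.png

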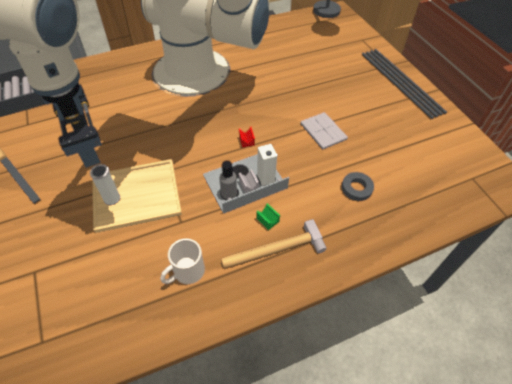

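The can stands upright in the tray near (110,188), and the tin, bottle and V-block haven't moved. Next are the bottle and the tin.

```bash
python3 - <<'E'
from h import *
for n in("bottle","tin"):
    a,z,d,b=P[n];transfer(a,b,z,d)
ctrl.goto([.42,.2,.3],ori(90))
im=np.hstack([ctrl.read_camera("top")[140:300,190:450],ctrl.read_camera("scene")[110:270,60:320]])
cv2.imwrite("pics/s2.png",cv2.resize(im,(800,246)))
E
```

```text
width mm 27.25468774009599 force 29.94759500026703
touch True [ 0.4825 -0.3139  0.0926] 27.405185108273315
t 18.3167
width mm 46.194281782918864 force 29.95885580778122
touch True [ 0.4901 -0.2524  0.0677] 45.765237900343124
t 26.5333
```

View pics/s2.png

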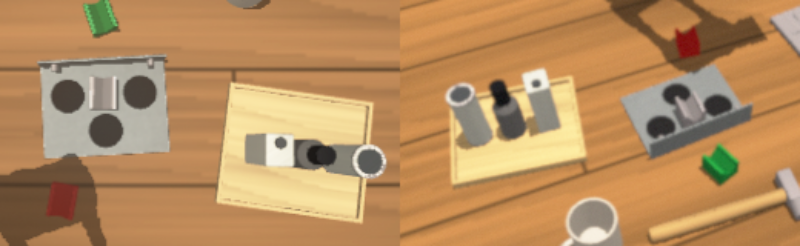

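All three objects stand upright in the tray, and the V-block is still in its place with its groove along world x. Next I move the V-block.

```bash
sed -i 's/zb=None):/zb=None,vd=.2):/; s/zb+.012\],vel=.2/zb+.012],vel=vd/' h.py; python3 - <<'E'
from h import *
transfer((.575,-.008),(.4613,.296),.012,90,94.5,up=.12,zb=.0185,vd=.08)
ctrl.goto([.45,.05,.3],ori(2.9))
im=ctrl.read_camera("top");cv2.imwrite("pics/s3.png",np.hstack([cv2.resize(im[200:300,90:190],(400,400)),cv2.resize(ctrl.read_camera("scene")[90:190,270:370],(400,400))]))
E
```

```text
width mm 39.6249490277683 force 30.00023066997528
touch True [0.4612 0.296  0.0176] 39.55366251707568
t 37.4417
```

View pics/s3.png

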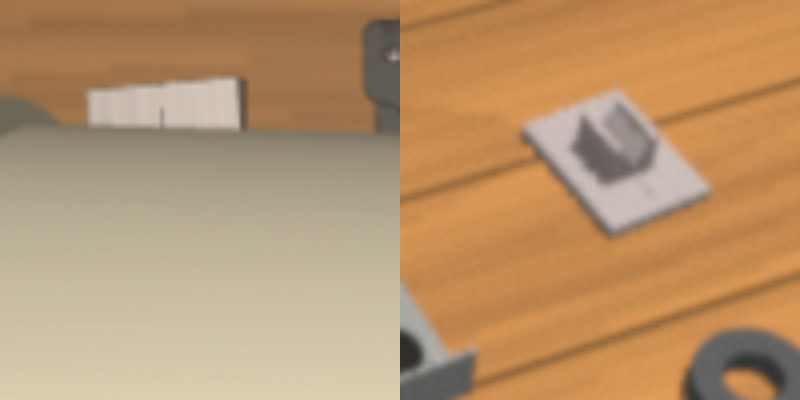

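The V-block is upright on the plate, but the arm hides it from the top camera. Step 2 has to be met while the other three are still in the tray, so I'll check it before moving them.

```bash
python3 - <<'E'
from h import *
a,z,d,b=P["tin"];ctrl.goto([*b,z+UP],ori(d))
im=ctrl.read_camera("top");cv2.imwrite("pics/s4.png",np.hstack([cv2.resize(im[210:285,95:170],(600,600),interpolation=cv2.INTER_CUBIC)]))
print(ctrl.current_t())
E
```

```text
40.6333
```

View pics/s4.png

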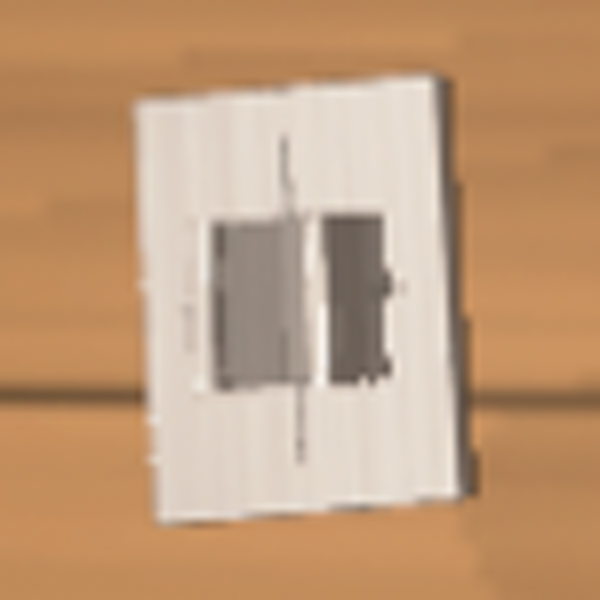

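```bash
python3 - <<'E'
from h import *
c=lambda x,y:[((x+.5)/8-.5+95,(y+.5)/8-.5+210)]
print(ray("top",c(299.5,298.5),.012),ray("top",c(264,302),.048))
for n in("tin","bottle","can"):
    a,z,d,b=P[n];transfer(b,a,z,d)
ctrl.goto([.42,-.25,.3],ori(2.9))
im=ctrl.read_camera("top")[165:255,205:310]
cv2.imwrite("pics/s5.png",np.hstack([cv2.resize(im,None,fx=4,fy=4),cv2.resize(ctrl.read_camera("scene")[125:215,195:290],None,fx=4,fy=4)]))
E
```

```text
[[0.4614 0.2959 0.012 ]] [[0.462  0.2939 0.048 ]]
width mm 45.78822817233834 force 29.997733533382416
touch True [0.5721 0.0477 0.0677] 45.61955428040878
t 47.7083
width mm 27.696904541459123 force 29.98520851135254
touch True [ 0.5784 -0.068   0.0927] 27.428725845944832
t 56.2417
width mm 44.59658441458723 force 29.991857707500458
touch True [ 0.5191 -0.0124  0.0657] 45.05067679815071
t 64.5
```

View pics/s5.png

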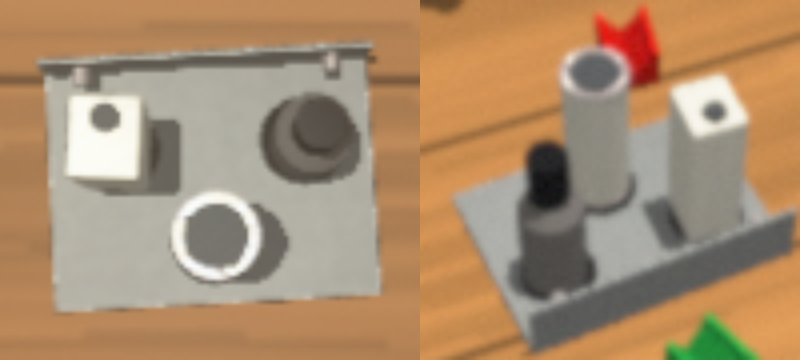

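The V-block sits about 2 mm from the plate's middle. The can (216,236), the tin (105,137) and the bottle cap (322,122) are back upright on their pads, matching the starting view.

```bash
python3 -c "
from bench import ctrl
ctrl.sleep(.5);print(ctrl.sign_off())"
```

```text
the job is handed in; nothing more can be done
None
```

I've handed the job in, but no verdict came back: the V-block stands groove up about 2 mm from the middle of the plate, and the can, tin and bottle are back upright on their starting spots.

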